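Shift the bench gearbox into second range and lock it

ROBOT

A 6-joint arm with a two-finger parallel gripper is mounted at the origin on the work surface. World frame = base frame: x ahead of the robot, y to its left, z up, the work surface at z = 0. Lengths are in mm, angles in degrees, forces in N, time in s.
With the tool pointing down it reaches from about 350 to 875 mm from the base axis. Payload 15.5 kg.
Tool frame: the origin (TCP) lies midway between the tips of the shut fingers; the grasp point (between the pads) lies 19 mm behind it; z points along the fingers, y is the direction in which the jaws open and shut (so a half turn about z gives the same grasp; the last joint's range is limited). The gripper opens to 85 mm and grips with 20 to 120 N. Pads are 22 mm wide; open, the fingers measure 114 mm over their backs; the gripper's body (76 mm by 85 mm) begins 54 mm behind the grasp point. The pads swing forward as they close: fully open they stand 13 mm farther back than shut.
Start: joints at [70.961, 28.281, 77.091, -0, 74.628, -5.472], TCP at [146.616, 607.561, 231.277] pointing down, gripper open.
Joint ranges: [-166.48, 166.48], [-47.26, 123.95], [12.59, 153.08], [-70.14, 250.14], [6.76, 159.57], [-176.63, 176.63]. Speed limits (degrees/s): [108.29, 108.29, 147.25, 172.46, 172.46, 172.46].

INTERFACE

Orientations are given as [roll, pitch, yaw] about the fixed x, y, z axes, in that order (R = Rz(yaw) Ry(pitch) Rx(roll)).
In Python, from bench import robot gives the robot as it stands. The module is installed in compiled form; this text tells all that it offers.
- The arm moves only by the shell command python3 -m creep 'ROWS'. ROWS is JSON, a list of rows, each a list of 3 entries, a list of its own where there are three numbers: the turn, a rotation vector about the tool's x, y, z in rad, then the shift along the tool's x, y, z in m, then the closure, from -1 (fully open) to 1 (shut). A call has 1 to 10 rows; each row shifts and turns the pose as measured when the row begins, along the tool's axes as they then stand; what a row does not reach is not made up. A row lasts 1/12 s, in which the tool goes at most 41.7 mm and 7.16 degrees, less where a joint would pass 70% of its speed; a pose out of reach is approached as far as the arm can. A call with a gripper value outside its range is refused whole. The fingers move at their own pace and stop on an object; the grip force is fixed at half the most. Time passes only in rows, so rows that do not move let the fingers close. It gives the time, the measured TCP pose, the force and the opening at its end, in the units of the state.
- robot.sense(): the state, without advancing time (a new reading comes with each control period).
- robot.capture(name): name is "side" or "top"; returns (picture, depth): 384x512x3 uint8, blue, green, red; 384x512 float32, mm along the optical axis (not along the pixel's ray), 0 where there is no reading.
- robot.camera_params(name): a dict with "fx", "fy", "cx", "cy" (pixels), "pose" (4x4, takes a point from camera to world coordinates). Camera axes: x right, y up, looking along -z (the intrinsics and any distortion apply to the point x, -y, -z); pixel columns grow to the right and rows downward; lengths in mm; the calibration is good to about 2 mm. A picture is of the moment at which its call begins. camera_params takes no time and is no camera call.
- robot.sign_off(): hands the job in, once; it reports no verdict.
The state is a dict: "time": time; "q": joint angles; "qd": joint speeds; "joint_torque": joint torques, N m; "ee_pos": TCP position; "tcp_rot": TCP orientation; "force": force on the tool from outside, world axes, zero at the start; "torque": the same for the moment, N m; "gripper_width": finger opening in mm.
Only numpy, scipy, OpenCV 4.12 (cv2) and the standard library are available. Lean on these libraries where they do the work, as an engineer would, in place of code of your own. Each camera call takes 0.05 s, during which the arm holds its last target.

TASK

Put the gearbox on the bench into its second range: with the fingertips, push the red-knobbed selector lever past its first detent and all the way to the second stop. Then push the yellow locking slide fully home, so that its tongue lies across the gate behind the lever. Leave the black-knobbed lever and the loose things around the gearbox where they are, and finish clear of everything.

Things in the scene. Friction and masses are not known exactly. Their poses are not given: they have to be found in the camera images.
- gearbox: Dark blue gearbox with bright cover, fixed to the bench; foot 270 x 210 mm (x, y), cover top 129 mm up; shaft flanges stand out to 141 mm on its +y and -y sides. Origin: centre of the underside; z up. Two lever gates (steel plates, black slot, tops 135 mm up) run along its y: red lever at x = 0, black lever at x = +85 mm. By the red gate one white dot marks the first detent, two red dots the second stop (+y).
- range_lever (a joint): Red lever's angle (rad) about a pivot along the gearbox's x, 95 mm above the bench at its x = y = 0. 0 = neutral, leaning 0.45 rad to -y; 0.45 = first detent, upright; 0.90 = second stop, leaning 0.45 rad to +y, hard end of travel. A spring detent holds it at each; between them it takes 3 to 6 N at the knob, and a little past half-way to the next place it snaps on by itself.
- range_knob (a point): Centre of the red ball knob (28 mm across), 115 mm from the pivot on a round 12 mm steel stem. Height above the bench 199 mm at neutral and at the second stop, 210 mm at the first detent; along the gearbox's y it goes from -50 mm (neutral) through 0 to +50 mm (second stop).
- lock_slide (a joint): Travel of the yellow locking slide (m): 0 = fully out, 0.030 = fully home (hard stop). Moves along the gearbox's +x, towards the red lever's gate, takes 2 to 3 N and stays where left. Its steel tongue (14 mm wide, 8 mm thick) crosses the middle of the gate; an upright lever blocks it; at the second stop it goes in behind the stem and traps the lever.
- lock_tab (a point): Centre of the locking slide's yellow thumb tab, an upright block 24 x 30 x 40 mm (gearbox x, y, z), spanning 137 to 177 mm above the bench. At the gearbox's x = -62 mm when out, -32 mm when home, y = +1 mm. Pushed on its -x face.
- diff_knob (a point): Centre of the black ball knob (28 mm across) of the second lever, 85 mm from the red one towards the gearbox's +x, same length and swing; stands at any angle and is to be left alone.
- spray_can_mid (a point): Middle of an upright orange spray can with black cap, 64 mm across, 180 mm tall (point 90 mm above its foot). Loose; leave alone.
- bearing_mid (a point): Middle of a steel bearing ring lying flat, 72 mm across, 22 mm high. Loose; leave alone.
- oil_bottle_mid (a point): Middle of an upright grey oil bottle with red cap, 56 mm across, 130 mm tall. Loose; leave alone.

How it is judged (in metres and radians):
On the way, in this order (a step that is already met when the one before it is completed fails the run):
1. the red lever is at its second stop (value of joint range_lever above 0.84 rad), for 0.2 s.
2. the locking slide is fully home, with the lever still at the second stop (value of joint lock_slide above 0.027 m and value of joint range_lever above 0.82 rad), for 0.2 s.
At the end, for the whole second after the job is handed in: The red lever is at its second stop (within 0.06 rad of 0.90) and at rest, the locking slide is home (within 3 mm of 30 mm), the black knob is within 12 mm of where it started and the three loose things within 20 mm (value of joint range_lever above 0.84 rad and value of joint lock_slide above 0.027 m and velocity of joint range_lever between -0.05 and 0.05 rad/s and distance of diff_knob from where it was at the start of the episode below 0.012 m and distance of each of spray_can_mid, bearing_mid, oil_bottle_mid from where it was at the start of the episode below 0.02 m); the robot touches nothing.
It fails at once if the black-knobbed lever is moved (knob more than 12 mm) (distance of diff_knob from where it was at the start of the episode above 0.012 m).
It fails at once if a loose thing is shifted, lifted or knocked over (more than 20 mm) (distance of any of spray_can_mid, bearing_mid, oil_bottle_mid from where it was at the start of the episode above 0.02 m).
It also fails if it takes over 48 s, if anything falls off the work surface, if the arm or the gripper's body presses on something with over 40 N, if the wrist force passes 120 N, or if a joint passes its speed limit or range.

## Working session

There is one attempt and no reset: what is moved stays moved. The work goes in short steps, Python scripts to look and compute and a shell command to move; the robot and the scene stay as the last step left them, time stands still between calls to the robot, and variables do not carry over. Pictures are saved under pics/ and viewed, and the job is handed in when it is done.

```bash
mkdir -p pics; python3 - <<'E'
from bench import robot
import cv2,numpy as np
for n in("side","top"):
    p,d=robot.capture(n);cv2.imwrite(f"pics/{n}0.png",p);np.save(f"{n}0.npy",d)
    c=robot.camera_params(n);print(n,c)
s=robot.sense();print(s)
E
```

```text
side {'fx': 466.2013589899104, 'fy': 466.2013589899104, 'cx': 253.7297434709402, 'cy': 186.69250823725517, 'pose': array([[-9.37860483e-01,  2.59363088e-01, -2.30539592e-01,
         3.66242440e+02],
       [-3.46978058e-01, -7.10271044e-01,  6.12471445e-01,
         7.50979460e+02],
       [-4.89311115e-03,  6.54404945e-01,  7.56128445e-01,
         9.81418861e+02],
       [ 0.00000000e+00,  0.00000000e+00,  0.00000000e+00,
         1.00000000e+00]])}
top {'fx': 390.55469847761094, 'fy': 390.55469847761094, 'cx': 251.84079169589327, 'cy': 196.7664066116941, 'pose': array([[-2.01344763e-02,  9.78996233e-01, -2.02881685e-01,
         4.05993361e+02],
       [-9.99788678e-01, -2.05572281e-02,  2.35239562e-05,
         8.15479418e+01],
       [-4.14765520e-03,  2.02839285e-01,  9.79203259e-01,
         1.17686937e+03],
       [ 0.00000000e+00,  0.00000000e+00,  0.00000000e+00,
         1.00000000e+00]])}
{'time': 0.1, 'q': array([ 7.09597952e+01,  2.83111913e+01,  7.71246826e+01, -1.74744343e-03,
        7.46289890e+01, -5.47165249e+00]), 'qd': array([ 0.00051929, -0.09627816, -0.02972799,  0.02579178,  0.02603275,
       -0.04782252]), 'joint_torque': array([ 1.84416036e-03, -8.83592677e+01, -3.84560859e+01, -7.92125184e-05,
        5.11484250e-03,  1.05529068e-04]), 'ee_pos': array([146.52504624, 607.23367844, 230.75481302]), 'tcp_rot': array([-1.79935272e+02, -4.50814732e-03,  1.66431909e+02]), 'force': array([ 0.54024965, -0.27181205,  0.06680464]), 'torque': array([-0.0057038 , -0.01974043, -0.0178116 ]), 'gripper_width': 85.38756910726696}
```

View pics/side0.png

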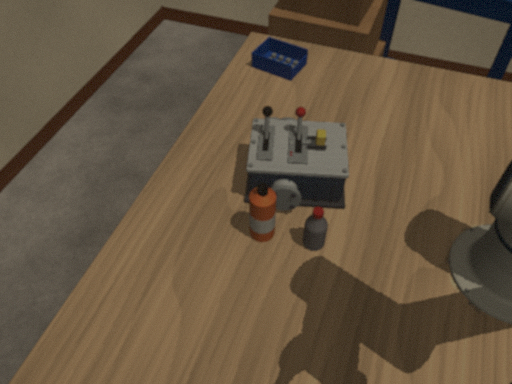

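View pics/top0.png

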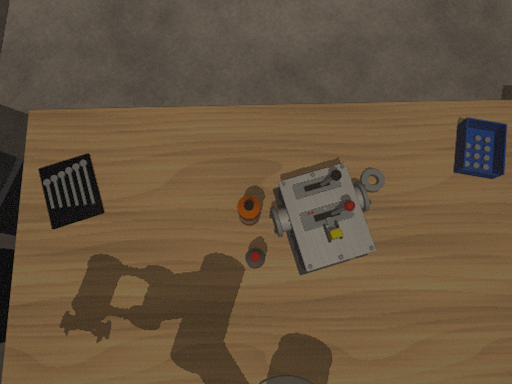

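Side view: black knob (268,111), red knob (301,112), yellow tab (321,137), spray can (262,213), oil bottle (316,230). Top view: red knob (350,206), black knob (336,176), tab (336,234), bearing (372,180), can (249,208), bottle (256,258). The red lever leans to world -y (neutral).

```bash
cat > h.py <<'E'
import numpy as np,cv2
from bench import robot
def ray(n,uv):
    c=robot.camera_params(n);P=np.array(c["pose"])
    d=P[:3,:3]@np.array([(uv[0]-c["cx"])/c["fx"],-(uv[1]-c["cy"])/c["fy"],-1]);return P[:3,3],d
def plane(n,uv,z):
    o,d=ray(n,uv);return o+d*(z-o[2])/d[2]
def tri(a,b):
    (o1,d1),(o2,d2)=ray("side",a),ray("top",b)
    t=np.linalg.lstsq(np.stack([d1,-d2],1),o2-o1,rcond=None)[0]
    p,q=o1+t[0]*d1,o2+t[1]*d2;return (p+q)/2,np.linalg.norm(p-q)
def blob(img,lo,hi,box):
    x0,y0,x1,y1=box;h=cv2.cvtColor(img,cv2.COLOR_BGR2HSV)[y0:y1,x0:x1]
    m=cv2.inRange(h,np.array(lo),np.array(hi))
    if lo[0]==0 and hi[0]<12: m|=cv2.inRange(h,np.array((170,lo[1],lo[2])),np.array((180,hi[1],hi[2])))
    n,l,s,c=cv2.connectedComponentsWithStats(m);i=1+np.argmax(s[1:,4]);return c[i]+[x0,y0],s[i]
E
python3 - <<'E'
from h import *
S=cv2.imread("pics/side0.png");T=cv2.imread("pics/top0.png")
R=((0,120,60),(8,255,255));Y=((20,120,60),(35,255,255));K=((0,0,0),(180,255,45))
rs,a=blob(S,*R,(290,100,312,125));rt,b=blob(T,*R,(338,196,362,218));print(rs,a,rt,b,tri(rs,rt),plane("top",rt,199),plane("side",rs,199))
ys,a=blob(S,*Y,(310,125,332,150));yt,b=blob(T,*Y,(325,222,348,244));print(ys,a,yt,b,tri(ys,yt),plane("top",yt,177))
ds,dt=np.array([268,111.5]),np.array([336.5,175.5]);print("diff",tri(ds,dt))
for nm,uv,z in(("can",(249,207),180),("bottle",(255.5,257.5),130),("bearing",(372.5,180),22)):print(nm,plane("top",uv,z))
# gearbox cover corners
def big(n,I,box):
    x0,y0,x1,y1=box;cv2.imwrite(f"pics/{n}crop.png",cv2.resize(I[y0:y1,x0:x1],None,fx=5,fy=5,interpolation=cv2.INTER_CUBIC))
big("top",T,(240,150,392,270));big("side",S,(235,95,360,210))
E
```

```text
[300.39473684 111.48684211] [ 6  7 10 10 76] [349.17647059 205.42352941] [ 6  5 11 10 85] (array([ 581.0797281 , -165.7206418 ,  197.96736685]), np.float64(0.06634902426307583)) [ 580.92851008 -165.45767314  199.        ] [ 580.76261669 -164.50994332  199.        ]
[320.30534351 137.23664122] [  6   5  10  16 131] [335.14285714 233.35294118] [  3   6  15  12 119] (array([ 515.23729108, -134.39305898,  156.03704952]), np.float64(0.08313434753306723)) [ 512.95315821 -129.96137031  177.        ]
diff (array([ 660.47980237, -138.89410673,  196.43515675]), np.float64(0.5761716151321457))
can [585.59989292  89.43320855 180.        ]
bottle [458.24778336  75.13278644 130.        ]
bearing [ 689.65415369 -286.60240409   22.        ]
```

```bash
sleep 1
```

```text
(no output)
```

View pics/topcrop.png

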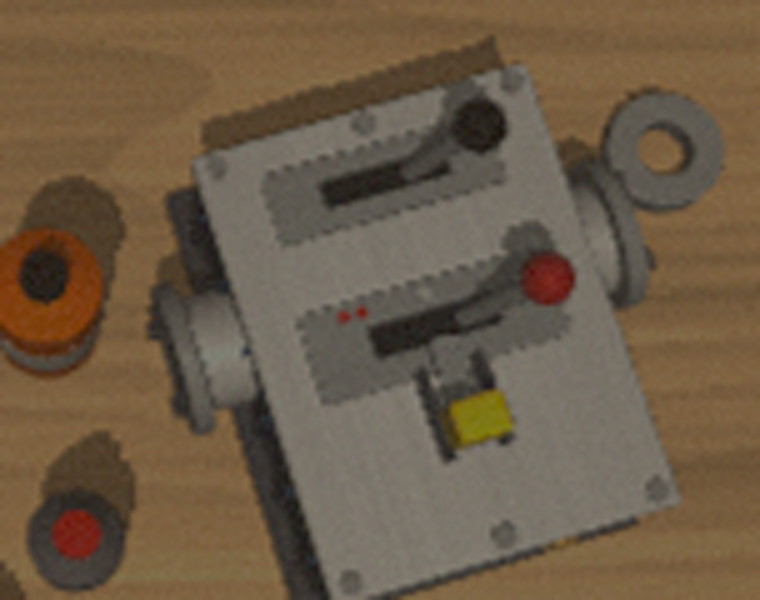

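View pics/sidecrop.png

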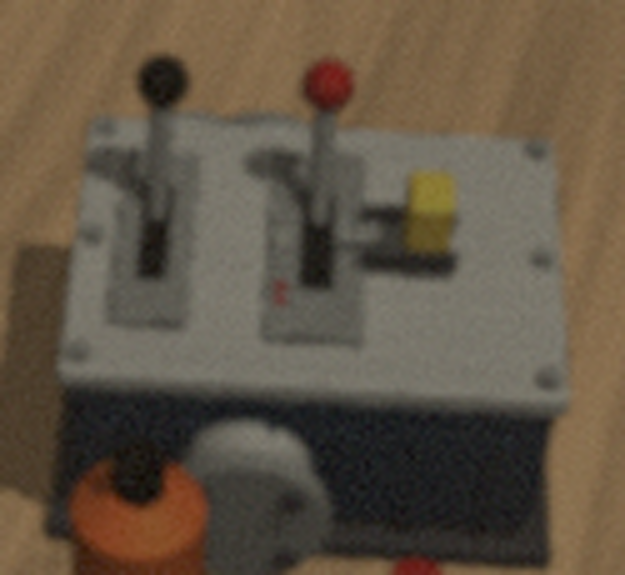

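```bash
python3 - <<'E'
from h import *
c=[(197,160),(525,68),(680,500),(330,607)]
c=[plane("top",(240+u/5,150+v/5),129)[:2] for u,v in c]
for i in range(4):
    d=c[(i+1)%4]-c[i];print(c[i],np.linalg.norm(d),np.degrees(np.arctan2(d[1],d[0])))
# screws
s=[(217,167),(512,80),(657,488),(350,580)]
s=[plane("top",(240+u/5,150+v/5),131)[:2] for u,v in s]
for i in range(4):
    d=s[(i+1)%4]-s[i];print(s[i],np.linalg.norm(d),np.degrees(np.arctan2(d[1],d[0])))
# slot ends of red gate
for u,v in[(375,345),(500,320)]:print(plane("top",(240+u/5,150+v/5),135))
# yellow top via mask corners
T=cv2.imread("pics/top0.png");S=cv2.imread("pics/side0.png")
k=np.array([580.9,-165.3])
for yaw in (13,14,15,16,17):
    t=np.radians(yaw);ex=np.array([np.cos(t),np.sin(t)]);ey=np.array([-ex[1],ex[0]])
    o=k+50*ey;print(yaw,"origin",o,"tab",o-62*ex+ey,"diff",[(np.array([660.5,-138.9])-o)@e for e in(ex,ey)],"cover centre",[(np.mean(c,0)-o)@e for e in(ex,ey)],[(np.mean(s,0)-o)@e for e in(ex,ey)])
E
```

```text
[663.12895188   4.61487804] 190.86236805022656 -75.16269717440989
[ 712.00406351 -179.88354201] 249.38833213563882 -164.64585452941557
[ 471.51699366 -245.91769559] 195.91369281661355 105.43521427982847
[419.37483756 -57.07021589] 251.43810184753684 14.201285857894012
[658.43960878  -6.10939467] 171.9166350774375 -74.40615956375676
[ 704.65359816 -171.69803136] 234.9855954887409 -164.72318244991914
[ 477.97142895 -233.61268432] 171.5641949832817 105.15805821647216
[433.11036089 -68.01752264] 233.6790240072951 15.362677514767434
[557.20837034 -87.1565967  135.        ]
[ 569.40938519 -155.24448825  135.        ]
13 origin [ 569.65244728 -116.58149676] tab [ 509.01655221 -129.55409207] diff [np.float64(83.49856499158277), np.float64(-42.18273421544144)] cover centre [np.float64(-3.736547427681718), np.float64(-2.1984530279386636)] [np.float64(-1.8176518723662851), np.float64(-2.9444960249551424)]
14 origin [ 568.80390522 -116.78521369] tab [ 508.4036483  -130.81407549] diff [np.float64(83.62227785540051), np.float64(-43.64117571604723)] cover centre [np.float64(-2.9017263073228254), np
[... 261 characters left out ...]
t64(-2.0660212930209894), np.float64(-2.097168814168353)] [np.float64(-0.17433120214533238), np.float64(-2.9097258310536316)]
16 origin [ 567.11813221 -117.2369152 ] tab [ 507.24426971 -133.36516957] diff [np.float64(83.79325719025904), np.float64(-46.56342475026153)] cover centre [np.float64(-1.2296869486192943), np.float64(-2.068407604066663)] [np.float64(0.647533953380767), np.float64(-2.913855408901905)]
17 origin [ 566.28141476 -117.4847622 ] tab [ 506.69814819 -134.65550314] diff [np.float64(83.84047157933787), np.float64(-48.026342138505704)] cover centre [np.float64(-0.3929780296609249), np.float64(-2.0542468213324923)] [np.float64(1.4692018637917441), np.float64(-2.932327882526309)]
```

Gearbox yaw is about 15.2°, origin about (568,-118). The measured knob height (198), the lever spacing (84) and the flat-hole sizes all agree with the text. First I shut the fingers, raise the tool and turn it so that tool y = gearbox +y and tool x = gearbox -x.

```bash
python3 -m creep '[[[0,0,-0.1],[0,0,-0.02],1],[[0,0,-0.1],[0,0,-0.02],1],[[0,0,-0.1],[0,0,-0.02],1],[[0,0,-0.1],[0,0,-0.02],1],[[0,0,-0.1],[0,0,-0.02],1],[[0,0,0],[0,0,0],1]]'
cat > st.py <<'E'
from h import *
s=robot.sense();p=np.array(s["ee_pos"]);O=np.array([567.8,-117.7]);t=np.radians(15.2)
ex=np.array([np.cos(t),np.sin(t)]);ey=np.array([-ex[1],ex[0]])
print("t",round(s["time"],2),"pos",p.round(1),"rot",np.round(s["tcp_rot"],1),"F(gb)",np.round([s["force"][:2]@ex,s["force"][:2]@ey,s["force"][2]],1),"w",round(s["gripper_width"],1),"gearbox xy",np.round([(p[:2]-O)@ex,(p[:2]-O)@ey],1))
E
python3 st.py
```

```text
time: 0.6
ee_pos: [145.9, 605.5, 331.3]
tcp_rot: [-179.5, -0.3, -163.6]
force: [-0.6, -0.6, 1.0]
gripper_width: 12.2
t 0.6 pos [145.9 605.5 331.3] rot [-179.5   -0.3 -163.6] F(gb) [-0.7 -0.5  1. ] w 12.2 gearbox xy [-217.5  808.5]
```

```bash
python3 -m creep '[[[0,0,0.02],[-0.008,-0.034,0],1],[[0,0,0],[-0.008,-0.034,0],1],[[0,0,0],[-0.008,-0.034,0],1],[[0,0,0],[-0.008,-0.034,0],1],[[0,0,0],[-0.008,-0.034,0],1],[[0,0,0],[-0.008,-0.034,0],1],[[0,0,0],[-0.008,-0.034,0],1],[[0,0,0],[-0.008,-0.034,0],1],[[0,0,0],[-0.008,-0.034,0],1],[[0,0,0],[-0.008,-0.034,0],1]]'; python3 st.py
```

```text
time: 1.43
ee_pos: [313.2, 289.1, 328.1]
tcp_rot: [-179.5, -0.5, -164.8]
force: [1.9, 0.4, 0.2]
gripper_width: -0.2
t 1.43 pos [313.2 289.1 328.1] rot [-179.5   -0.5 -164.8] F(gb) [ 1.9 -0.1  0.2] w -0.2 gearbox xy [-139.   459.3]
```

```bash
python3 -m creep '[[[0,0,0],[-0.008,-0.034,0],1],[[0,0,0],[-0.008,-0.034,0],1],[[0,0,0],[-0.008,-0.034,0],1],[[0,0,0],[-0.008,-0.034,0],1],[[0,0,0],[-0.008,-0.034,0],1],[[0,0,0],[-0.008,-0.034,0],1],[[0,0,0],[-0.008,-0.034,0],1],[[0,0,0],[-0.008,-0.034,0],1],[[0,0,0],[-0.008,-0.034,0],1],[[0,0,0],[-0.008,-0.034,0],1]]'; python3 st.py
```

```text
time: 2.27
ee_pos: [479.6, -36.9, 326.6]
tcp_rot: [-179.5, -0.8, -165.5]
force: [1.4, 0.7, 0.2]
gripper_width: 0.2
t 2.27 pos [479.6 -36.9 326.6] rot [-179.5   -0.8 -165.5] F(gb) [1.6 0.3 0.2] w 0.2 gearbox xy [-63.9 101.1]
```

```bash
python3 -m creep '[[[0,0,0],[-0.011,-0.034,0],1],[[0,0,-0.01],[-0.011,-0.034,0],1],[[0,0,0],[-0.011,-0.034,0],1],[[0,0,0],[-0.011,-0.034,0],1],[[0,0,0],[-0.011,-0.034,0],1],[[0,0,0],[-0.01,-0.034,0],1],[[0,0,0],[0,0,0.0],1],[[0,0,0],[0,0,0],1]]'; python3 st.py
```

```text
time: 2.93
ee_pos: [597.9, -234.9, 320.0]
tcp_rot: [-179.7, -1.1, -165.8]
force: [-0.6, 0.8, -0.3]
gripper_width: -0.0
t 2.93 pos [ 597.9 -234.9  320. ] rot [-179.7   -1.1 -165.8] F(gb) [-0.4  0.9 -0.3] w -0.0 gearbox xy [  -1.6 -121. ]
```

```bash
python3 -m creep '[[[0,0.019,-0.017],[0,0,0.03],1],[[0,0,0],[0,0,0.03],1],[[0,0,0],[0,0,0.03],1],[[0,0,0],[0,0,0.03],1],[[0,0,0],[0,0,0.012],1],[[0,0,0],[0,0,0],1],[[0,0,0],[0,0,0],1]]'; python3 st.py
python3 - <<'E'
from h import *
for n in("top","side"):
    p,d=robot.capture(n);x0,y0,x1,y1=(240,130,420,265) if n=="top" else (225,60,385,180)
    cv2.imwrite(f"pics/{n}1.png",cv2.resize(p[y0:y1,x0:x1],None,fx=4,fy=4,interpolation=cv2.INTER_CUBIC))
E
```

```text
time: 3.52
ee_pos: [591.3, -233.3, 181.9]
tcp_rot: [-179.8, -2.3, -165.0]
force: [1.0, -0.1, 0.1]
gripper_width: -0.2
t 3.52 pos [ 591.3 -233.3  181.9] rot [-179.8   -2.3 -165. ] F(gb) [ 0.9 -0.3  0.1] w -0.2 gearbox xy [  -7.6 -117.7]
```

```bash
sleep 1
```

```text
(no output)
```

View pics/top1.png

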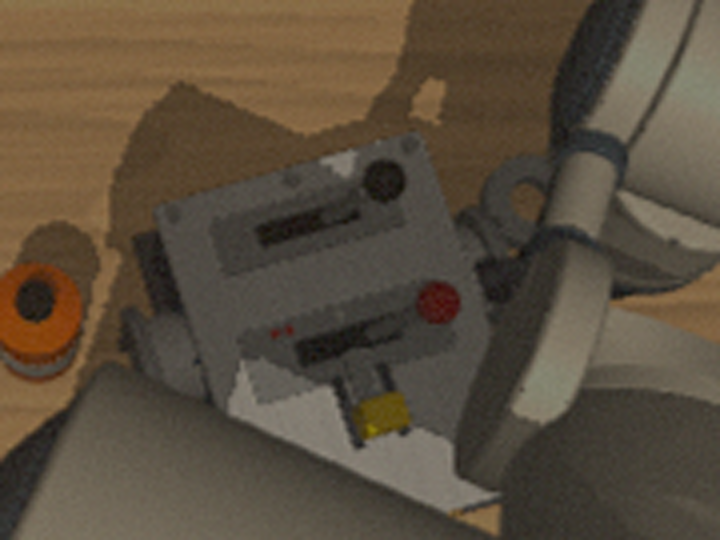

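View pics/side1.png

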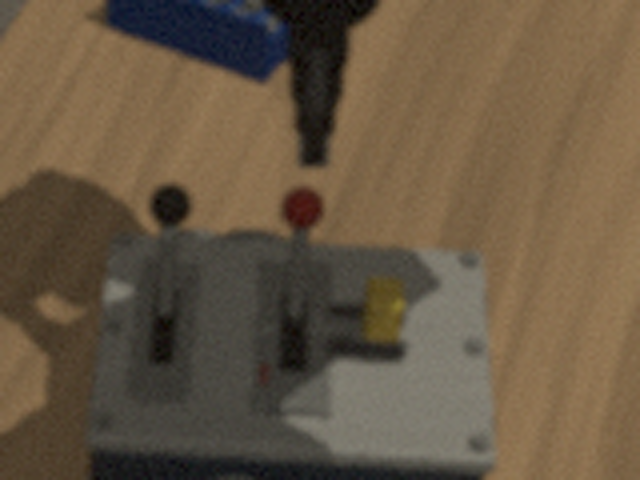

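Top view: knob (438,302 in the 4x crop) is undisturbed. Side view: the shut fingers (315,165) are just behind the red knob (302,208), a bit to the tab side. I'll correct tilt and x, then push.

```bash
python3 -m creep '[[[0,-0.04,0],[-0.008,0,-0.005],1],[[0,0,0],[0,0,0],1],[[0,0,0],[0,0.01,0],1],[[0,0,0],[0,0.01,0],1],[[0,0,0],[0,0,0],1]]'; python3 st.py
```

```text
time: 4.03
ee_pos: [595.9, -211.1, 192.8]
tcp_rot: [-179.4, 0.3, -165.0]
force: [0.1, -0.0, 0.1]
gripper_width: -0.0
t 4.03 pos [ 595.9 -211.1  192.8] rot [-179.4    0.3 -165. ] F(gb) [ 0.1 -0.   0.1] w -0.0 gearbox xy [  2.7 -97.5]
```

```bash
python3 -m creep '[[[0,0,0],[0.001,0.006,0.006],1],[[0,0,0],[0,0.008,0],1],[[0,0,0],[0,0.008,0],1],[[0,0,0],[0,0.008,0],1],[[0,0,0],[0,0.008,0],1],[[0,0,0],[0,0.008,0],1],[[0,0,0],[0,0.008,0],1]]'; python3 st.py
```

```text
time: 4.62
ee_pos: [580.5, -155.5, 186.6]
tcp_rot: [-179.2, 0.4, -165.0]
force: [0.4, -0.3, 0.4]
gripper_width: -0.1
t 4.62 pos [ 580.5 -155.5  186.6] rot [-179.2    0.4 -165. ] F(gb) [ 0.3 -0.4  0.4] w -0.1 gearbox xy [  2.3 -39.8]
```

```bash
python3 -m creep '[[[0,0,0],[0,0.008,0],1],[[0,0,0],[0,0.008,0],1],[[0,0,0],[0,0.008,0],1],[[0,0,0],[0,0.008,0],1]]'; python3 st.py;python3 -m creep '[[[0,0,0],[0,0.008,0],1],[[0,0,0],[0,0.006,0],1],[[0,0,0],[0,0.005,0],1]]'; python3 st.py
```

```text
time: 4.95
ee_pos: [570.9, -120.9, 186.0]
tcp_rot: [-179.2, 0.3, -164.9]
force: [0.2, -0.5, -0.8]
gripper_width: 0.1
t 4.95 pos [ 570.9 -120.9  186. ] rot [-179.2    0.3 -164.9] F(gb) [ 0.1 -0.6 -0.8] w 0.1 gearbox xy [ 2.1 -3.9]
time: 5.2
ee_pos: [564.7, -99.4, 185.4]
tcp_rot: [-179.3, 0.3, -164.9]
force: [0.4, -0.5, -0.1]
gripper_width: 0.3
t 5.2 pos [564.7 -99.4 185.4] rot [-179.3    0.3 -164.9] F(gb) [ 0.3 -0.6 -0.1] w 0.3 gearbox xy [ 1.8 18.5]
```

```bash
python3 -m creep '[[[0,0,0],[0,0.003,0],1],[[0,0,0],[0,0.003,0],1],[[0,0,0],[0,0,0],1]]'; python3 st.py
python3 - <<'E'
from h import *
for n in("top","side"):
    p,d=robot.capture(n);x0,y0,x1,y1=(240,130,420,265) if n=="top" else (225,60,385,180)
    cv2.imwrite(f"pics/{n}2.png",cv2.resize(p[y0:y1,x0:x1],None,fx=4,fy=4,interpolation=cv2.INTER_CUBIC));cv2.imwrite(f"pics/{n}2f.png",p)
E
```

```text
time: 5.45
ee_pos: [563.9, -96.1, 185.4]
tcp_rot: [-178.8, 0.3, -164.8]
force: [-1.2, -5.6, -1.8]
gripper_width: 0.3
t 5.45 pos [563.9 -96.1 185.4] rot [-178.8    0.3 -164.8] F(gb) [-2.6 -5.1 -1.8] w 0.3 gearbox xy [ 1.9 21.9]
```

```bash
sleep 1
```

```text
(no output)
```

View pics/top2.png

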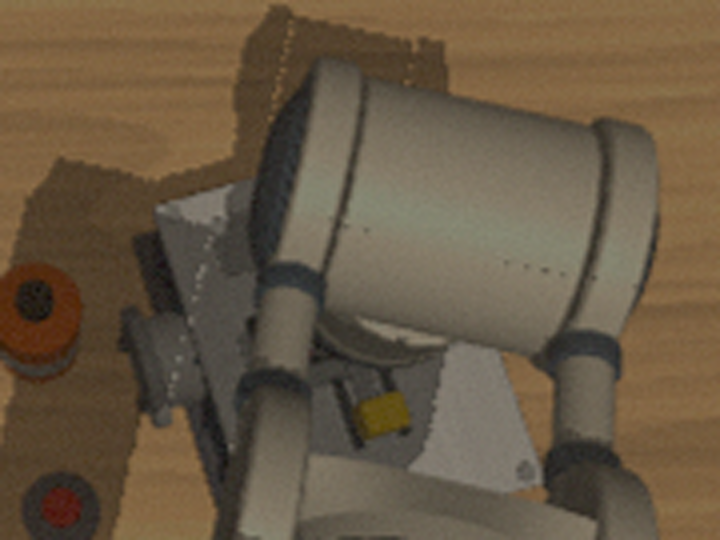

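View pics/side2.png

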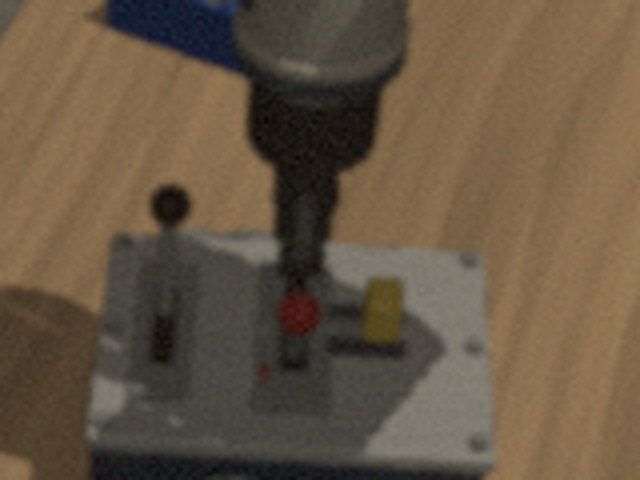

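Side view: the knob is now at crop (298,313), toward the red dots, with the fingers behind it. I'll check its position against the second stop.

```bash
cat > knob.py <<'E'
from h import *
def kn(p):
    k,a=blob(p,(0,120,45),(8,255,255),(288,98,316,160));O=np.array([567.8,-117.7]);t=np.radians(15.2)
    ex=np.array([np.cos(t),np.sin(t)]);ey=np.array([-ex[1],ex[0]])
    for z in(199,210):
        q=plane("side",k,z)[:2]-O;print("knob px",k.round(1),a[4],"z",z,"gb xy",np.round([q@ex,q@ey],1))
E
python3 -c "
from knob import *
kn(cv2.imread('pics/side0.png'));kn(cv2.imread('pics/side2f.png'))"
```

```text
knob px [300.4 111.5] 76 z 199 gb xy [  0.2 -48.6]
knob px [300.4 111.5] 76 z 210 gb xy [  0.7 -35.4]
knob px [299.2 138. ] 89 z 199 gb xy [ 0.7 51.1]
knob px [299.2 138. ] 89 z 210 gb xy [ 1.2 62.9]
```

```bash
python3 -m creep '[[[0,0,0],[0,0.004,0],1],[[0,0,0],[0,0.004,0],1],[[0,0,0],[0,0.004,0],1]]'; python3 st.py
```

```text
time: 5.8
ee_pos: [563.8, -94.9, 185.7]
tcp_rot: [-177.8, 0.4, -164.9]
force: [2.5, -36.8, -8.8]
gripper_width: -0.1
t 5.8 pos [563.8 -94.9 185.7] rot [-177.8    0.4 -164.9] F(gb) [ -7.3 -36.2  -8.8] w -0.1 gearbox xy [ 2.1 23. ]
```

The knob is at gearbox y = +51 (expected +50) and the force rises to 36 N against the hard stop, so the lever is at its second stop. I'll back off, rise and go to the -x side of the tab.

```bash
python3 -m creep '[[[0,0,0],[0,-0.012,0],1],[[0,0,0],[0,-0.012,0],1],[[0,0,0],[0,0,-0.025],1],[[0,0,0],[0,0,-0.025],1],[[0,0,0],[0.03,0,0],1],[[0,0,0],[0.03,0,0],1],[[0,0,0],[0.03,0,0],1],[[0,0,0],[0.03,0,0],1],[[0,0,0],[0,0,0],1]]'; python3 st.py
```

```text
time: 6.55
ee_pos: [451.3, -152.1, 237.3]
tcp_rot: [-177.8, 0.4, -164.9]
force: [0.7, -0.3, -0.5]
gripper_width: -0.2
t 6.55 pos [ 451.3 -152.1  237.3] rot [-177.8    0.4 -164.9] F(gb) [ 0.6 -0.5 -0.5] w -0.2 gearbox xy [-121.4   -2.7]
```

```bash
python3 -m creep '[[[-0.038,0,0],[0,0.002,0],1],[[0,0,0],[0,0,0.025],1],[[0,0,0],[0,0,0.025],1],[[0,0,0],[0,0,0.022],1],[[0,0,0],[0,0,0],1],[[0,0,0],[0,0,0],1]]'; python3 st.py
python3 - <<'E'
from knob import *
for n in("top","side"):
    p,d=robot.capture(n);x0,y0,x1,y1=(240,130,420,265) if n=="top" else (225,60,385,180)
    cv2.imwrite(f"pics/{n}3.png",cv2.resize(p[y0:y1,x0:x1],None,fx=4,fy=4,interpolation=cv2.INTER_CUBIC))
    if n=="side": kn(p)
E
```

```text
time: 7.05
ee_pos: [452.0, -152.1, 165.5]
tcp_rot: [180.0, 0.7, -165.2]
force: [-0.6, -0.4, 0.6]
gripper_width: -0.1
t 7.05 pos [ 452.  -152.1  165.5] rot [ 180.     0.7 -165.2] F(gb) [-0.7 -0.2  0.6] w -0.1 gearbox xy [-120.8   -2.8]
knob px [299.4 138. ] 90 z 199 gb xy [ 0.3 51.2]
knob px [299.4 138. ] 90 z 210 gb xy [ 0.8 63. ]
```

```bash
sleep 1
```

```text
(no output)
```

View pics/side3.png

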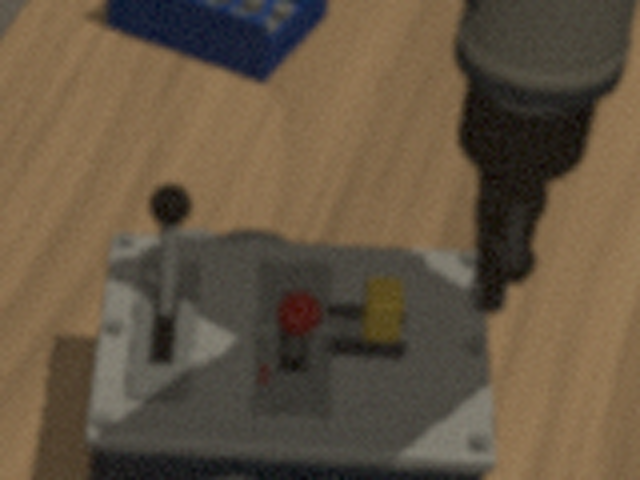

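The lever holds at +51 mm with nothing touching it. The fingers (490,300) are level with the tab (385,310), on its -x side. Now I push it along tool -x.

```bash
python3 -m creep '[[[0,0,0],[-0.006,0.004,0.004],1],[[0,0,0],[-0.008,0,0.003],1],[[0,0,0],[-0.008,0,0],1],[[0,0,0],[-0.008,0,0],1],[[0,0,0],[-0.006,0,0],1],[[0,0,0],[-0.006,0,0],1]]'; python3 st.py; python3 -m creep '[[[0,0,0],[-0.005,0,0],1],[[0,0,0],[-0.005,0,0],1],[[0,0,0],[-0.005,0,0],1]]'; python3 st.py
```

```text
time: 7.65
ee_pos: [497.6, -136.5, 163.1]
tcp_rot: [-179.8, 1.0, -165.2]
force: [-2.4, -1.4, -2.5]
gripper_width: 0.0
t 7.65 pos [ 497.6 -136.5  163.1] rot [-179.8    1.  -165.2] F(gb) [-2.7 -0.8 -2.5] w 0.0 gearbox xy [-72.7   0.3]
time: 7.9
ee_pos: [513.6, -132.0, 163.2]
tcp_rot: [-179.8, 0.9, -165.1]
force: [-1.8, -1.5, -1.8]
gripper_width: 0.1
t 7.9 pos [ 513.6 -132.   163.2] rot [-179.8    0.9 -165.1] F(gb) [-2.1 -1.  -1.8] w 0.1 gearbox xy [-56.    0.4]
```

```bash
python3 -m creep '[[[0,0,0],[-0.004,0,0],1],[[0,0,0],[-0.003,0,0],1]]'; python3 st.py
```

```text
time: 8.07
ee_pos: [515.2, -131.1, 163.0]
tcp_rot: [-179.9, 0.2, -165.0]
force: [-33.2, -19.0, 28.1]
gripper_width: 0.1
t 8.07 pos [ 515.2 -131.1  163. ] rot [-179.9    0.2 -165. ] F(gb) [-37.1  -9.7  28.1] w 0.1 gearbox xy [-54.3   0.9]
```

A hard stop at x = -54.3 (predicted -55, 37 N). I'll withdraw, rise clear and check.

```bash
python3 -m creep '[[[0,0,0],[0,0,0],1],[[0,0,0],[0,0,0],1],[[0,0,0],[0,0,0],1],[[0,0,0],[0.012,0,0],1],[[0,0,0],[0.025,0,0],1],[[0,0,0],[0.025,0,0],1],[[0,0,0],[0,0,-0.03],1],[[0,0,0],[0,0,-0.03],1],[[0,0,0],[0,0,-0.03],1],[[0,0,0],[0,0,-0.03],1]]'; python3 -m creep '[[[0,0,0],[0.02,-0.03,-0.02],1],[[0,0,0],[0.01,-0.03,0],1],[[0,0,0],[0.01,-0.03,0],1],[[0,0,0],[0,-0.03,0],1],[[0,0,0],[0,-0.03,0],1],[[0,0,0],[0,-0.03,0],1],[[0,0,0],[0,0,0],1],[[0,0,0],[0,0,0],1]]'; python3 st.py
python3 - <<'E'
from knob import *
for n in("top","side"):
    p,d=robot.capture(n);cv2.imwrite(f"pics/{n}4f.png",p);x0,y0,x1,y1=(240,130,420,265) if n=="top" else (225,60,385,180)
    cv2.imwrite(f"pics/{n}4.png",cv2.resize(p[y0:y1,x0:x1],None,fx=4,fy=4,interpolation=cv2.INTER_CUBIC))
    if n=="side":
        kn(p)
        O=np.array([567.8,-117.7]);t=np.radians(15.2);R=np.array([[np.cos(t),np.sin(t)],[-np.sin(t),np.cos(t)]])
        for f in("pics/side0.png","pics/side4f.png"):
            k,a=blob(cv2.imread(f),(20,120,40),(35,255,255),(300,125,335,155));print("tab",k,a[4],R@(plane("side",k,160)[:2]-O))
E
```

```text
time: 8.9
ee_pos: [445.6, -146.2, 281.1]
tcp_rot: [179.7, -0.4, -165.0]
force: [0.5, -0.4, -0.1]
gripper_width: -0.0
time: 9.57
ee_pos: [452.8, -338.6, 310.2]
tcp_rot: [-179.7, 0.3, -164.8]
force: [-0.5, -0.2, -0.7]
gripper_width: -0.2
t 9.57 pos [ 452.8 -338.6  310.2] rot [-179.7    0.3 -164.8] F(gb) [-0.6 -0.1 -0.7] w -0.2 gearbox xy [-168.9 -183.1]
knob px [299.4 137.9] 83 z 199 gb xy [ 0.4 50.9]
knob px [299.4 137.9] 83 z 210 gb xy [ 0.8 62.8]
tab [320.30534351 137.23664122] 131 [-54.63625862   1.9508035 ]
tab [311.13380282 136.67605634] 142 [-31.21224603   1.81654732]
```

```bash
sleep 1
```

```text
(no output)
```

View pics/top4f.png

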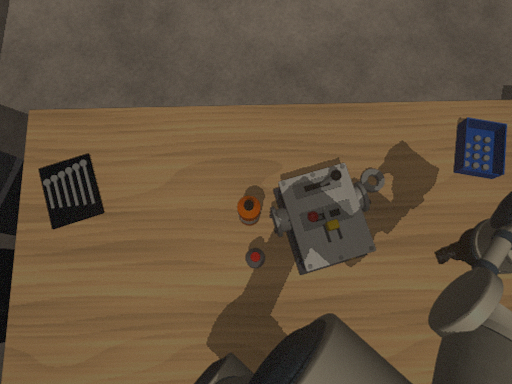

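View pics/side4.png

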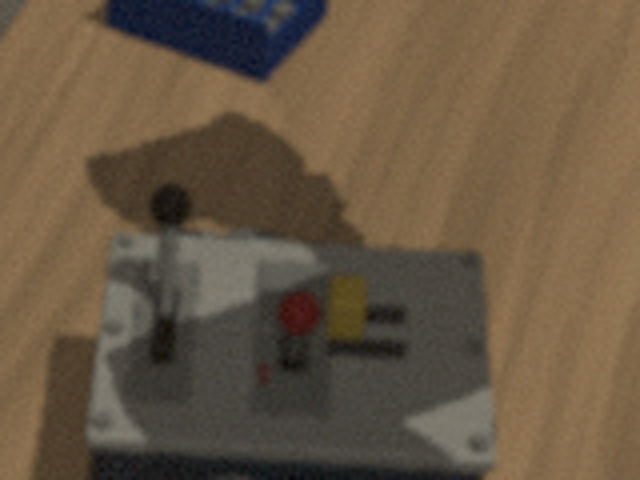

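View pics/side4f.png

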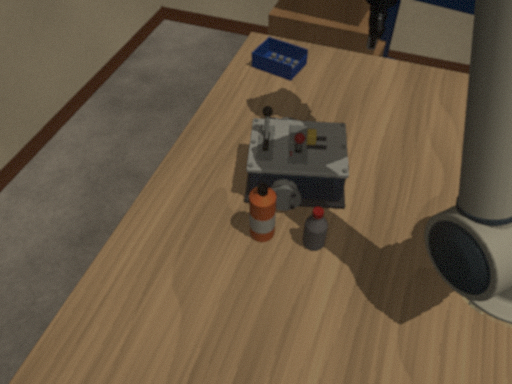

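```bash
python3 - <<'E'
from h import *
O=np.array([567.8,-117.7]);t=np.radians(15.2);R=np.array([[np.cos(t),np.sin(t)],[-np.sin(t),np.cos(t)]])
for i in("0","4f"):
    S,T=cv2.imread(f"pics/side{i}.png"),cv2.imread(f"pics/top{i}.png")
    Y=((20,120,40),(35,255,255));a,sa=blob(S,*Y,(300,125,335,155));b,sb=blob(T,*Y,(322,212,350,246))
    p,e=tri(a,b);print(i,"tab tri",R@(p[:2]-O),p[2],e,"top plane177",R@(plane("top",b,177)[:2]-O),sb)
# shifts of the untouched things between first and last pictures (px)
for n,bs in(("side",[(258,103,279,122),(248,183,278,242),(302,205,330,250)]),("top",[(326,168,346,184),(236,194,264,226),(244,247,268,270),(358,166,386,195)])):
    A,B=[cv2.imread(f"pics/{n}{i}.png",0) for i in("0","4f")]
    for x0,y0,x1,y1 in bs:
        r=cv2.matchTemplate(B[y0-8:y1+8,x0-8:x1+8],A[y0:y1,x0:x1],cv2.TM_CCOEFF_NORMED);_,m,_,l=cv2.minMaxLoc(r);print(n,(x0,y0),"shift",l[0]-8,l[1]-8,round(m,2))
E
```

```text
0 tab tri [-55.10062052  -2.32770378] 156.03704951827177 0.08313434753306723 top plane177 [-56.14290561   2.54782381] [  6  16  15  12 119]
4f tab tri [-31.22569217  -1.42399291] 157.06701970779534 0.44676101167556487 top plane177 [-32.43017922   3.14794779] [  3   7  15  12 124]
side (258, 103) shift 0 0 0.78
side (248, 183) shift 0 0 0.97
side (302, 205) shift 0 0 0.7
top (326, 168) shift 0 0 0.99
top (236, 194) shift 0 0 0.98
top (244, 247) shift 0 0 0.77
top (358, 166) shift 0 0 0.56
```

```bash
python3 -c "
from bench import robot
print(robot.sign_off())"
```

```text
the job is handed in; nothing more can be done
None
```

I put the gearbox into its second range, locked it, and handed the job in at about 9.7 s. `sign_off` gave no verdict. I pushed the red lever with the shut fingertips to its second stop, where the force rose to about 36 N. Then I pushed the yellow slide home until it hit its hard stop at about 37 N, and withdrew clear.

**Last checks:**
- **Red lever:** the knob is at gearbox y = +50.9 mm; it should be +50.
- **Locking slide:** the tab is at gearbox x of about -31 to -32 mm in both views; home is -32.
- **Black knob, can, bottle and bearing:** no pixel shift in either view. The match was weaker for the bottle and the bearing (0.56–0.77), where the arm's shadow probably changed the picture.
- **Robot:** contact force near 0, with the tool about 310 mm up and away from everything.

**One disagreement:** at the start the tab measured about x = -55 mm, not the -62 mm given for "fully out". The slide may have begun about 7 mm in, or the early reading was off. The final position does not depend on it.

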